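# Angle a mould blank past the bench post into the rack

## Task

Push the long loose wooden blank into the empty front bay of the timber rack, working one end in behind the steel post and then swinging the other end in, until it lies fully home, flat along the back board of the bay. Only push it, gently, with your fingertips or the outside of the fingers: the blank stays down on the table the whole time and is never lifted over the post. Leave the mould, the mallet and the jar where they are, and let go of everything at the end.

Things in the scene. Friction and masses are not known exactly. Their poses are not given: they have to be found in the camera images.
- blank: the loose bar of pale wood, 240 long x 36 wide x 30 mm high, about 0.2 kg, lying on the red table in front of the rack (on the robot's side of it). Origin at the centre of its underside; its y axis runs along its length, x across its width, z up. Both ends are alike.
- rack: low brown rack fixed to the table, turned up to 0.15 rad. Origin on the table at the centre of its empty front bay (floor = table); x points to the back board, y along the bay. Inside: y -145 to +145, open front x=-40, face of the 35 mm high back board x=+40 mm. End walls 12 thick, 30 high, same depth as the bay. Behind (x 40 to 108, up to 48 high) a rear bay full of fixed stock.
- post: fixed upright steel post, diameter 22, height 50 mm, in the bay's open front; origin at its foot: in the rack's frame x=-35 and y=-72 or +72 mm, varying (a flat disc, flush with the table, marks the other place). Clear gaps: 206 mm to the farther end wall (the blank cannot go in broadside), 62 to the nearer, 64 to the back board.
- mould: a loose wooden cake mould shaped like a paddle, 195 x 75 mm, 28 mm high, lying to one side of the work; origin under it near its middle; to be left alone
- mallet: a loose dark wooden mallet, head 110 x 55 x 55 mm with a 130 mm round handle along its +y axis; origin under the centre of its head; lying to one side of the work; to be left alone
- jar: a loose closed jar, 60 mm in diameter, 80 mm high, standing beyond one end of the rack; origin at the centre of its underside; to be left alone
Mind the look-alikes: they are no part of the job. Leave any black or blue look-alike of the blank alone.

How it is judged:
By the outcome, as a careful person would: the job done as asked, in the order asked, and still so for the second after the job is handed in, with the robot touching nothing.
It also fails if it takes over 70 s, if anything falls off the work surface, if the arm or the gripper's body presses on something with over 40 N, if the wrist force passes 120 N, or if a joint passes its speed limit or range.

## Robot

A 6-joint arm with a two-finger parallel gripper is mounted at the origin on the work surface. World frame = base frame: x ahead of the robot, y to its left, z up, the work surface at z = 0. Lengths are in m, angles in rad, forces in N, time in s.
With the tool pointing down it reaches from about 0.25 to 0.725 m from the base axis. Payload 9.7 kg.
Tool frame: the origin (TCP) lies between the finger pads; the fingertips stand 17 mm ahead of it and the grasp point (between the pads) lies 2 mm behind it; z points along the fingers, y is the line along which they close (so a half turn about z gives the same grasp; the last joint's range is limited). The gripper opens to 85 mm and grips with 20 to 120 N. Pads are 22 mm wide; open, the fingers measure 114 mm over their backs; the gripper's body (76 mm by 85 mm) begins 54 mm behind the grasp point. The pads swing forward as they close: fully open they stand 13 mm farther back than shut.
Start: joints at [1.259, 0.087, 0.176, 1.66, 0, 1.571], TCP at [0.169, 0.523, 0.248] pointing down, gripper open.
Joint ranges: [-3.13, 3.13], [-0.85, 1.81], [-1.15, 1.24], [-2.2, 2.28], [-1.44, 1.52], [-3.14, 3.14]. Speed limits (rad/s): [2.22, 2.22, 2.57, 3.14, 3.14, 3.14].

## Interface

Orientations are given as [roll, pitch, yaw] about the fixed x, y, z axes, in that order (R = Rz(yaw) Ry(pitch) Rx(roll)).
In Python, from rig import observe, read_camera, camera_model, finish_job, find_in, silhouettes, pinpoint gives the robot as it stands.
- The arm moves only by the tool step_arm, never from a script. Its argument "rows" is a list of rows, each a list of 7 numbers: the shift along the tool's x, y, z normalised to -1 to 1, where 1 is 2 cm, then the turn, a rotation vector about the tool's x, y, z normalised to -1 to 1, where 1 is 6 degrees, then the opening, from 0 (shut) to 1 (fully open). A call has 1 to 10 rows; each row shifts and turns the commanded pose from where the row before left it, along the tool's axes as they then stand; what a row does not reach is not made up. A row lasts 1/10 s, in which the tool goes at most 50 mm and 8.59 degrees, less where a joint would pass 70% of its speed; a pose out of reach is approached as far as the arm can. A call with a number of a shift or a turn outside -1 to 1 is refused whole. A call with a gripper value outside its range is refused whole. The fingers move at their own pace and stop on an object; the grip force is fixed at half the most. Time passes only in rows, so rows that do not move let the fingers close. It gives the time, the measured TCP pose, the force, the opening and the grip force at its end, in the units of the state.
- observe(): the state, without advancing time (a new reading comes with each control period).
- read_camera(name): name is "scene" or "side" or "wrist"; returns the picture (480x640x3 uint8, red, green, blue); there is no depth.
- camera_model(name): a dict with "fovy" (degrees; the focal length in pixels is half the picture's height over the tangent of half this angle, whatever the lens; pixels are square), "cx", "cy" (the principal point, pixels), "view" (4x4, takes a point from world to camera coordinates). Camera axes: x right, y down, z forward; pixel columns grow to the right and rows downward; lengths in m; the calibration is good to about 2 mm. A picture is of the moment at which its call begins: read the wrist's pose just before it. camera_model takes no time and is no camera call; for the wrist camera it gives the pose at the moment of the call.
- finish_job(): hands the job in; it is judged then, once.
Trained networks look in the newest picture that a camera, given by its name, has taken for a name from the list of things; names that differ only in an ending like _2 or _b are one class to them, and where a whole thing is asked for, a point or a joint stands for the part that bears it (a point fixed in the world has none). Each returns a list of dicts, best first, with "conf" (0 to 1); they miss things now and then, are a little off and sometimes report something else, mostly with a low value. They report only what shows in the picture. A call takes as long as a camera call. They do not tell look-alikes from the thing itself.
- find_in(label, camera): "location" ([column, row] in pixels, amid what is visible of it).
- silhouettes(label, camera): "mask" (480x640 bool, what is visible of it) and "location" ([column, row] in pixels, amid what is visible of it).
- pinpoint(label, camera): "location" ([column, row] in pixels: a listed point, or the origin of a listed thing).
The state is a dict: "time_s": time; "q": joint angles; "joint_vel": joint speeds; "joint_torque": joint torques, N m; "eef_pos": TCP position; "ee_rot": TCP orientation; "contact_force": force on the tool from outside, world axes, zero at the start; "moment": the same for the moment, N m; "gripper_width": finger opening in m; "gripper_force": force on a finger pad.
Only numpy, scipy, OpenCV 4.12 (cv2) and the standard library are available. Lean on these libraries where they do the work, as an engineer would, in place of code of your own. Each camera call takes 0.05 s, during which the arm holds its last target. There are 200 camera calls.

## Working session

There is one attempt and no reset: what is moved stays moved. The work goes in short steps, Python scripts to look and compute and a tool call to move; the robot and the scene stay as the last step left them, time stands still between calls to the robot, and variables do not carry over. Pictures are saved under pics/ and viewed, at most 10 in all, crops included, and the job is handed in when it is done.

Besides the shell and the picture viewer there is one more tool, called after "Call:" as a command line: name --pt "numbers of a row" for each row, then --argument value for the rest. step_arm: Moves the arm, as the interface text tells. Scaled input: -1 to 1 covers 2 cm each way for a shift and 6 degrees each way for a turn. Its arguments: {"type":"object","properties":{"rows":{"type":"array","items":{"type":"array","items":{"type":"number","minimum":-1,"maximum":1}}}},"required":["rows"]}

```bash
mkdir -p pics; ls
python3 - <<'E'
from rig import *
import cv2, numpy as np
s=observe(); print(s['eef_pos'],s['ee_rot'],s['gripper_width'],s['time_s'])
ims=[]
for c in ['scene','side']:
    im=read_camera(c); ims.append(im); cv2.imwrite(f'pics/{c}0.png',im[:,:,::-1])
    m=camera_model(c); print(c,m['fovy'],m['cx'],m['cy'],np.round(m['view'],3).tolist())
    for l in ['blank','rack','post','mould','mallet','jar']:
        print(l,[(np.round(d['location']).tolist(),round(d['conf'],2)) for d in pinpoint(l,c)[:3]])
E
```

```text
pics
[0.16863277 0.52329373 0.24759525] [-3.14029901e+00 -1.68401688e-05  2.82983542e+00] 0.08556564771812164 0.0
scene 53.709534370565514 317.7446880709423 242.15375685410447 [[0.408, 0.913, -0.013, -0.204], [0.615, -0.285, -0.735, -0.283], [-0.674, 0.292, -0.678, 1.402], [0.0, 0.0, 0.0, 1.0]]
blank [([204.0, 228.0], 0.88), ([187.0, 424.0], 0.77), ([321.0, 250.0], 0.7)]
rack [([476.0, 208.0], 0.61), ([330.0, 304.0], 0.57)]
post [([357.0, 282.0], 0.48)]
mould [([476.0, 211.0], 0.63)]
mallet [([125.0, 308.0], 0.92), ([330.0, 304.0], 0.32)]
jar [([496.0, 275.0], 0.8)]
side 54.64428654075333 315.54761039894663 238.82016982741058 [[0.844, -0.536, 0.003, -0.42], [-0.401, -0.635, -0.66, 0.239], [0.355, 0.556, -0.752, 0.778], [0.0, 0.0, 0.0, 1.0]]
blank [([288.0, 389.0], 0.96), ([167.0, 226.0], 0.76), ([549.0, 322.0], 0.74)]
rack [([385.0, 243.0], 0.84)]
post [([354.0, 226.0], 0.54)]
mould [([234.0, 145.0], 0.82), ([353.0, 222.0], 0.61)]
mallet [([456.0, 435.0], 0.69)]
jar [([324.0, 143.0], 0.68)]
```

View pics/scene0.png

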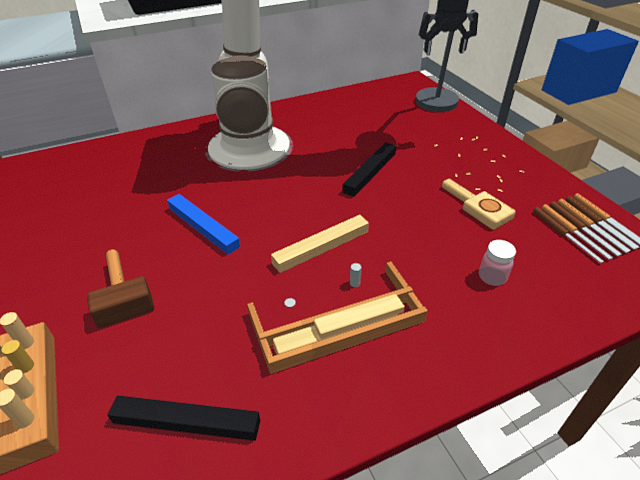

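View pics/side0.png

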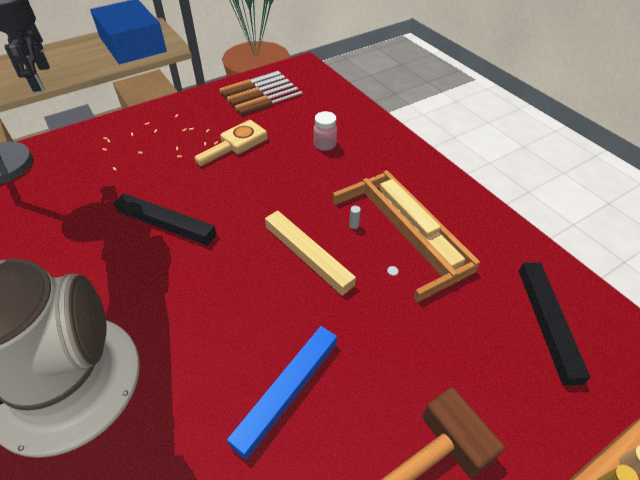

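The blank is the pale bar at scene (321,243) / side (310,252). The look-alikes are blue at scene (204,225) and black at scene (370,168) and (185,418); only the pale one fits. The post is at scene (355,275), with the disc at scene (290,302) / side (393,271).

```bash
cat > h.py <<'E'
from rig import *
import cv2, numpy as np
from scipy.optimize import minimize
def proj(c,P,M=None):
    m=M or camera_model(c); f=240/np.tan(np.radians(m['fovy'])/2)
    q=np.c_[np.atleast_2d(P),np.ones(len(np.atleast_2d(P)))]@np.array(m['view']).T
    return np.c_[f*q[:,0]/q[:,2]+m['cx'],f*q[:,1]/q[:,2]+m['cy']]
def ray(c,uv,z,M=None):
    m=M or camera_model(c); f=240/np.tan(np.radians(m['fovy'])/2); V=np.array(m['view'])
    d=V[:3,:3].T@np.array([(uv[0]-m['cx'])/f,(uv[1]-m['cy'])/f,1]); o=-V[:3,:3].T@V[:3,3]
    return o+d*(z-o[2])/d[2]
def box(p,L=.24,W=.036,H=.03):
    x,y,a=p; c,s=np.cos(a),np.sin(a)
    return np.array([[x+c*u-s*v,y+s*u+c*v,z] for u in(-W/2,W/2) for v in(-L/2,L/2) for z in(0,H)])
def wood(im):
    h=cv2.cvtColor(im,cv2.COLOR_RGB2HSV); return ((h[...,0]>12)&(h[...,0]<35)&(h[...,1]<170)&(h[...,2]>90))
def fitblank(masks,p0):
    Ms={c:camera_model(c) for c in masks}
    def cost(p):
        t=0
        for c,m in masks.items():
            S=4; r=np.zeros((480,640),np.uint8)
            cv2.fillConvexPoly(r,cv2.convexHull(np.round(proj(c,box(p),Ms[c])*16).astype(np.int32)),255,cv2.LINE_AA,4)
            r=r/255.; t+=1-np.minimum(r,m).sum()/np.maximum(r,m).sum()
        return t/len(masks)
    s=np.array([[0,0,0],[.01,0,0],[0,.01,0],[0,0,.08]])
    o=minimize(cost,p0,method='Nelder-Mead',options=dict(initial_simplex=p0+s,maxiter=150)); 
    return o.x,o.fun
def blankmask(c,im,near=None):
    w=wood(im).astype(np.uint8); n,l,st,ce=cv2.connectedComponentsWithStats(w)
    i=min((k for k in range(1,n) if st[k,4]>300),key=lambda k:np.hypot(*(ce[k]-near)))
    return (l==i).astype(float),st[i,4]
E
python3 - <<'E'
from h import *
masks={}
for c,n in [('scene',(321,243)),('side',(310,252))]:
    im=cv2.imread(f'pics/{c}0.png')[:,:,::-1].copy()
    masks[c],a=blankmask(c,im,np.array(n)); print(c,a)
p0=ray('scene',(321,243),.02); print(p0)
e1,e2=ray('scene',(278,262),.02),ray('scene',(364,226),.02); a0=np.arctan2(*(e2-e1)[[1,0]])-np.pi/2
print(fitblank(masks,np.array([p0[0],p0[1],a0])))
for nm,d in dict(post_top=[('scene',(355.5,266),.05),('side',(355,209),.05)],disc=[('scene',(290,302),0),('side',(393,271),0)],
  wallL=[('scene',(250,305),.03),('side',(417,294),.03)],wallR=[('scene',(390,265),.03),('side',(335,195),.03)],
  jar=[('scene',(501,247),.08),('side',(326,118),.08)],mallet=[('scene',(120,290),.05)],mouldtip=[('scene',(446,182),.02)]).items():
    print(nm,[np.round(ray(*x),4)[:2].tolist() for x in d])
for c in['scene','side']:
    im=cv2.imread(f'pics/{c}0.png'); 
    y,x=((225,230) if c=='scene' else (165,320)); cv2.imwrite(f'pics/{c}c.png',cv2.resize(im[y:y+150,x:x+210],None,fx=3.5,fy=3.5,interpolation=cv2.INTER_CUBIC))
E
```

```text
scene 2037
side 2292
[0.49243516 0.01205553 0.02      ]
(array([0.48561091, 0.01635834, 0.16226317]), np.float64(0.11400396249055361))
post_top [[0.6142, 0.0342], [0.6164, 0.0331]]
disc [[0.6066, -0.1088], [0.6105, -0.1117]]
wallL [[0.6054, -0.1899], [0.5968, -0.1933]]
wallR [[0.6248, 0.1108], [0.6172, 0.1082]]
jar [[0.715, 0.3102], [0.7212, 0.3051]]
mallet [[0.4801, -0.4121]]
mouldtip [[0.417, 0.4005]]
```

View pics/scenec.png

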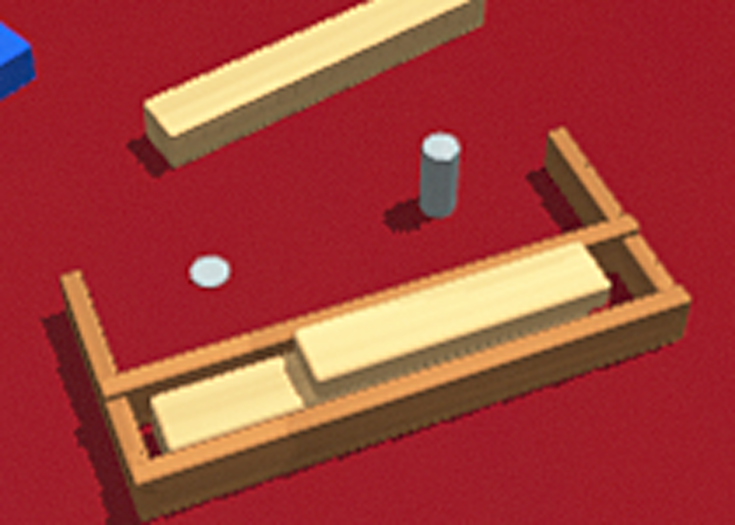

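View pics/sidec.png

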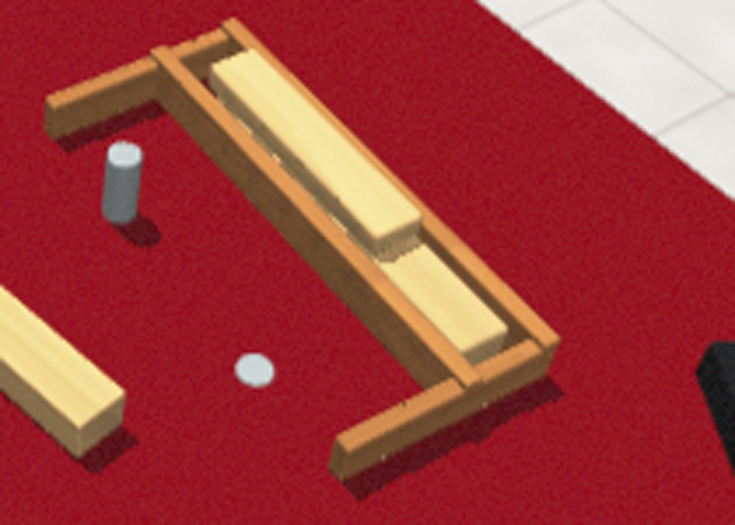

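Both crops show one pale blank with its near corner at scene crop (170,165). The post is at scene crop (440,175) on the rack's +y side, the flush disc at scene crop (210,271), and the front bay is empty.

```bash
cat >> h.py <<'E'
RACK=None
def rack2w(r,p):
    c,s=np.cos(r[2]),np.sin(r[2]); return np.array([r[0]+c*p[0]-s*p[1],r[1]+s*p[0]+c*p[1],p[2]])
E
python3 - <<'E'
from h import *
from scipy.optimize import least_squares
F=dict(scene=((230,225),[((441,147),(-35,72,50)),((210,271),(-35,-72,0)),((71,274),(-40,-151,30)),((558,132),(-40,151,30)),((109,388),(40,-145,35)),((612,230),(40,145,35))]),
 side=((320,165),[((124,154),(-35,72,50)),((255,370),(-35,-72,0)),((342,445),(-40,-151,30)),((49,104),(-40,151,30)),((467,382),(40,-145,35)),((160,55),(40,145,35))]))
def res(r,full=0):
    o=[]
    for c,(of,L) in F.items():
        for uv,p in L: o.append(proj(c,rack2w(r,np.array(p)/1e3))[0]-(np.array(uv)/3.5+of))
    return np.ravel(o)
o=least_squares(res,[.647,-.04,-.055],loss='soft_l1'); print('rack',o.x.round(4)); print(res(o.x).round(1).reshape(-1,2).tolist())
masks={}
for c,n in [('scene',(321,243)),('side',(310,252))]:
    im=cv2.imread(f'pics/{c}0.png')[:,:,::-1].copy(); masks[c],a=blankmask(c,im,np.array(n))
    p,f=fitblank({c:masks[c]},np.array([.4856,.0164,.162])); print(c,p.round(4),f, cv2.contourArea(cv2.convexHull(np.argwhere(masks[c]>0))), masks[c].sum())
print('blue',[ray('scene',u,.03)[:2].round(3).tolist() for u in [(238,238),(168,198),(228,250)]],'side',[ray('side',u,.03)[:2].round(3).tolist() for u in [(320,326),(338,337)]])
print('black',[ray('scene',u,.03)[:2].round(3).tolist() for u in [(343,185),(357,190),(395,150)]])
E
```

```text
rack [ 0.6495 -0.0416 -0.0574]
[[-0.3, 0.7], [-0.5, 1.3], [-1.0, 0.1], [-0.7, 0.2], [2.2, -3.5], [-0.1, -2.1], [0.7, -0.2], [0.0, 0.2], [-0.2, -0.4], [0.6, -0.7], [-3.8, -2.9], [0.6, 1.5]]
scene [0.484  0.0166 0.1815] 0.0997516793314257 2028.5 2037.0
side [0.4879 0.0178 0.145 ] 0.11364760653230177 2297.5 2292.0
blue [[0.409, -0.154], [0.194, -0.268], [0.438, -0.185]] side [[0.408, -0.154], [0.423, -0.189]]
black [[0.329, 0.148], [0.362, 0.17], [0.242, 0.352]]
```

Call:
step_arm --pt "-0.97 -0.62 0.25 0 0 0 0" --pt "-0.97 -0.62 0.25 0 0 0 0" --pt "-0.97 -0.62 0.25 0 0 0 0" --pt "-0.97 -0.62 0.25 0 0 0 0" --pt "-0.97 -0.62 0.25 0 0 0 0" --pt "-0.97 -0.62 0.25 0 0 0 0" --pt "-0.97 -0.62 0.25 0 0 0 0" --pt "-0.97 -0.62 0.25 0 0 0 0" --pt "-0.97 -0.62 0.25 0 0 0 0" --pt "-0.97 -0.62 0.25 0 0 0 0"

```text
time_s: 1.7
eef_pos: [0.3159, 0.3452, 0.1982]
ee_rot: [3.141, 0.0, 2.83]
contact_force: [0.2, -0.0, 0.3]
gripper_width: 0.0
gripper_force: 0.0
```

Call:
step_arm --pt "-0.97 -0.62 0.25 0 0 0 0" --pt "-0.97 -0.62 0.25 0 0 0 0" --pt "-0.97 -0.62 0.25 0 0 0 0" --pt "-0.97 -0.62 0.25 0 0 0 0" --pt "-0.97 -0.62 0.25 0 0 0 0" --pt "-0.97 -0.62 0.25 0 0 0 0" --pt "-0.97 -0.62 0.25 0 0 0 0" --pt "-0.97 -0.62 0.25 0 0 0 0" --pt "-0.97 -0.62 0.25 0 0 0 0" --pt "-0.97 -0.62 0.25 0 0 0 0"

```text
time_s: 2.7
eef_pos: [0.4625, 0.1676, 0.1482]
ee_rot: [3.141, 0.0, 2.83]
contact_force: [0.8, 0.1, -0.4]
gripper_width: 0.0002
gripper_force: 0.0
```

Call:
step_arm --pt "0 0 0 0 0 1 0" --pt "0 0 0 0 0 1 0" --pt "0 0 0 0 0 1 0" --pt "0 0 0 0 0 1 0" --pt "0 0 0 0 0 1 0" --pt "0 0 0 0 0 1 0" --pt "0 0 0 0 0 1 0" --pt "0 0 0 0 0 1 0" --pt "0 0 0 0 0 1 0" --pt "0 0 0 0 0 1 0"

```text
time_s: 3.7
eef_pos: [0.462, 0.1684, 0.1484]
ee_rot: [3.141, -0.0, 1.778]
contact_force: [0.5, -0.2, 0.3]
gripper_width: -0.0002
gripper_force: 0.0
```

Call:
step_arm --pt "0 0 0.77 0 0 0.4 0" --pt "0 0 0.77 0 0 0 0" --pt "0 0 0.77 0 0 0 0" --pt "0 0 0.77 0 0 0 0" --pt "0 0 0.77 0 0 0 0" --pt "0 0 0.77 0 0 0 0" --pt "0 0 0.77 0 0 0 0" --pt "0 0 0.77 0 0 0 0" --pt "0 0 0 0 0 0 0"

```text
time_s: 4.6
eef_pos: [0.4603, 0.1678, 0.0223]
ee_rot: [-3.137, 0.001, 1.742]
contact_force: [-0.3, 0.0, 0.1]
gripper_width: -0.0001
gripper_force: 0.0
```

Run:
```python
from h import *
ims=[]
for c,(x,y) in dict(scene=(200,130),side=(180,130)).items():
    im=read_camera(c); cv2.imwrite(f'pics/{c}1.png',im[:,:,::-1]); ims.append(cv2.resize(im[y:y+220,x:x+290,::-1],None,fx=1.37,fy=1.37))
cv2.imwrite('pics/a1.png',np.hstack(ims))
print(observe()['eef_pos'],observe()['ee_rot'])
```

```text
[0.46159029 0.16827588 0.02476775] [-3.14062481e+00  1.71658739e-04  1.74136681e+00]
```

View pics/a1.png

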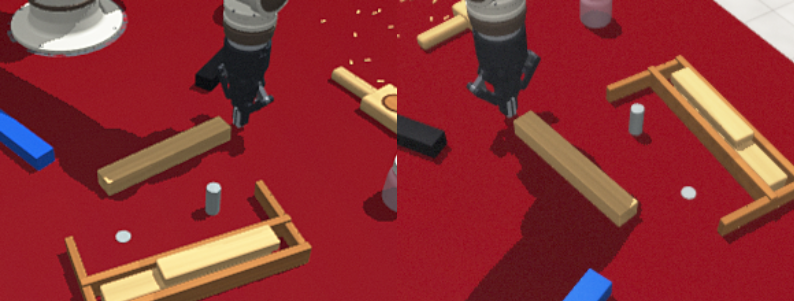

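The fingers stand in line with the blank's +y end, at scene-crop (240,120). Next I push the blank along its axis towards -y.

Call:
step_arm --pt "-0.4 0 0 0 0 0 0" --pt "-0.4 0 0 0 0 0 0" --pt "-0.4 0 0 0 0 0 0" --pt "-0.4 0 0 0 0 0 0" --pt "-0.4 0 0 0 0 0 0" --pt "-0.4 0 0 0 0 0 0" --pt "-0.4 0 0 0 0 0 0" --pt "-0.4 0 0 0 0 0 0" --pt "-0.4 0 0 0 0 0 0" --pt "0 0 0 0 0 0 0"

```text
time_s: 5.7
eef_pos: [0.4742, 0.0963, 0.0249]
ee_rot: [-3.141, 0.001, 1.74]
contact_force: [-0.6, 0.1, -0.1]
gripper_width: 0.0004
gripper_force: 0.0
```

```bash
cat >> h.py <<'E'
R=np.array([.6495,-.0416,-.0574])
def wood(im):
    h=cv2.cvtColor(im,cv2.COLOR_RGB2HSV); return ((h[...,0]>8)&(h[...,0]<40)&(h[...,1]>60)&(h[...,2]>40))
def cost_region(p): pass
def fit2(ims,p0,free=True):
    # masks limited to a window around the expected place; rack pixels (orange, more saturated) excluded
    masks={}
    for c,im in ims.items():
        h=cv2.cvtColor(im,cv2.COLOR_RGB2HSV); w=(wood(im)&((h[...,1]<165)|(h[...,0]>17))).astype(np.uint8)
        win=np.zeros((480,640),np.uint8); cv2.fillConvexPoly(win,cv2.convexHull(np.round(proj(c,box(p0,.34,.13,.03))).astype(np.int32)),1)
        w=cv2.morphologyEx(w*win,cv2.MORPH_OPEN,np.ones((3,3),np.uint8)); n,l,st,ce=cv2.connectedComponentsWithStats(w)
        ctr=proj(c,[[p0[0],p0[1],.02]])[0]
        k=min((i for i in range(1,n) if st[i,4]>200),key=lambda i:np.hypot(*(ce[i]-ctr))); masks[c]=(l==k).astype(float)
    out=[fitblank(m,np.array(p0,float)) for m in [masks]+[{c:masks[c]} for c in masks]]
    return out,masks
def report(p0,tag):
    ims={c:read_camera(c) for c in('scene','side')}
    for c in ims: cv2.imwrite(f'pics/{c}{tag}.png',ims[c][:,:,::-1])
    out,m=fit2(ims,p0); s=observe(); print('t',round(s['time_s'],2),'tcp',np.round(s['eef_pos'],4),'yaw',round(s['ee_rot'][2],3))
    for p,f in out: 
        c,sn=np.cos(R[2]),np.sin(R[2]); d=p[:2]-R[:2]
        print('blank world',p.round(4),'iou-err',round(f,3),'| rack',np.round([c*d[0]+sn*d[1],-sn*d[0]+c*d[1],p[2]-R[2]],4))
    return out[0][0],ims,m
E
python3 - <<'E'
from h import *
for c in ['scene','side']:
    pass
ims={c:cv2.imread(f'pics/{c}0.png')[:,:,::-1].copy() for c in['scene','side']}
print([ (p.round(4),round(f,3)) for p,f in fit2(ims,[.4856,.0164,.162])[0]])
report([.4956,-.03,.162],'2')
E
```

```text
[(array([0.486 , 0.0168, 0.16  ]), np.float64(0.095)), (array([0.4837, 0.0166, 0.1786]), np.float64(0.09)), (array([0.4874, 0.0167, 0.1499]), np.float64(0.086))]
t 5.8 tcp [0.474  0.097  0.0249] yaw 1.74
blank world [ 0.4951 -0.0319  0.1682] iou-err 0.094 | rack [-0.1547  0.0009  0.2256]
blank world [ 0.4927 -0.0324  0.1834] iou-err 0.09 | rack [-1.571e-01  2.000e-04  2.408e-01]
blank world [ 0.4972 -0.0318  0.1575] iou-err 0.086 | rack [-0.1526  0.001   0.2149]
```

Call:
step_arm --pt "-0.4 0 0 0 0 0 0" --pt "-0.4 0 0 0 0 0 0" --pt "-0.4 0 0 0 0 0 0" --pt "-0.4 0 0 0 0 0 0" --pt "-0.4 0 0 0 0 0 0" --pt "-0.4 0 0 0 0 0 0" --pt "-0.4 0 0 0 0 0 0" --pt "0.4 0 0 0 0 0 0" --pt "0.4 0 0 0 0 0 0" --pt "0.45 0 0 0 0 0 0"

```text
time_s: 6.8
eef_pos: [0.4792, 0.0677, 0.0251]
ee_rot: [3.142, -0.0, 1.741]
contact_force: [0.3, 0.0, -0.1]
gripper_width: -0.0
gripper_force: 0.0
```

Call:
step_arm --pt "0 -0.78 0 0 0 0 0" --pt "0 -0.78 0 0 0 0 0" --pt "0 -0.78 0 0 0 0 0" --pt "0 -0.78 0 0 0 0 0" --pt "-0.9 0 0 0 0 0 0" --pt "-0.9 0 0 0 0 0 0" --pt "-0.9 0 0 0 0 0 0" --pt "0 0 0 0 0 0 0"

```text
time_s: 7.6
eef_pos: [0.4272, 0.0027, 0.0252]
ee_rot: [3.141, 0.0, 1.74]
contact_force: [-0.1, 0.2, -0.5]
gripper_width: -0.0002
gripper_force: 0.0
```

Run:
```python
from h import *
report([.505,-.087,.168],'3')
```

```text
t 7.7 tcp [0.4269 0.0037 0.0251] yaw 1.74
blank world [ 0.5047 -0.0869  0.17  ] iou-err 0.095 | rack [-0.1419 -0.0535  0.2274]
blank world [ 0.5027 -0.0872  0.1816] iou-err 0.088 | rack [-0.1439 -0.054   0.239 ]
blank world [ 0.5066 -0.0882  0.1604] iou-err 0.092 | rack [-0.14   -0.0547  0.2178]
```

Call:
step_arm --pt "-0.08 0.49 0 0 0 0 0" --pt "-0.08 0.49 0 0 0 0 0" --pt "-0.07 0.4 0 0 0 0 0" --pt "-0.07 0.4 0 0 0 0.6 0" --pt "-0.05 0.4 0 0 0 0.6 0" --pt "-0.03 0.4 0 0 0 0.6 0" --pt "0 0.4 0 0 0 0.6 0" --pt "0.02 0.4 0 0 0 0.6 0" --pt "0.05 0.4 0 0 0 0.6 0" --pt "0 0 0 0 0 0 0"

```text
time_s: 8.7
eef_pos: [0.5043, 0.0026, 0.0248]
ee_rot: [-3.141, -0.0, 1.363]
contact_force: [-0.2, -1.2, 0.3]
gripper_width: -0.0001
gripper_force: 0.0
```

Run:
```python
from h import *
report([.525,-.087,-.15],'4')
```

```text
t 8.8 tcp [0.5033 0.0025 0.0248] yaw 1.366
blank world [ 0.5265 -0.0967 -0.112 ] iou-err 0.117 | rack [-0.1197 -0.0621 -0.0546]
blank world [ 0.5245 -0.097  -0.1072] iou-err 0.081 | rack [-0.1216 -0.0624 -0.0498]
blank world [ 0.5283 -0.0962 -0.1286] iou-err 0.143 | rack [-0.1179 -0.0615 -0.0712]
```

Call:
step_arm --pt "-0.02 0.4 0 0 0 0.48 0" --pt "0 0.4 0 0 0 0.48 0" --pt "0.03 0.4 0 0 0 0.48 0" --pt "0.05 0.4 0 0 0 0.48 0" --pt "0.07 0.4 0 0 0 0.48 0" --pt "0.08 0.39 0 0 0 0.48 0" --pt "0.1 0.38 0 0 0 0.48 0" --pt "0 0 0 0 0 0 0"

```text
time_s: 9.6
eef_pos: [0.5579, -0.0114, 0.025]
ee_rot: [3.142, 0.0, 1.012]
contact_force: [0.1, -0.2, 0.1]
gripper_width: -0.0
gripper_force: 0.0
```

Run:
```python
from h import *
report([.55,-.1,-.4],'5')
```

```text
t 9.7 tcp [ 0.5572 -0.0113  0.0249] yaw 1.014
blank world [ 0.5489 -0.1104 -0.4408] iou-err 0.118 | rack [-0.0965 -0.0744 -0.3834]
blank world [ 0.5459 -0.1102 -0.4205] iou-err 0.087 | rack [-0.0995 -0.0744 -0.3631]
blank world [ 0.5503 -0.1099 -0.4504] iou-err 0.138 | rack [-0.0952 -0.0739 -0.393 ]
```

Call:
step_arm --pt "0.15 0.37 0 0 0 0.48 0" --pt "0.17 0.36 0 0 0 0.48 0" --pt "0.19 0.35 0 0 0 0.48 0" --pt "0.21 0.34 0 0 0 0.48 0" --pt "0 0 0 0 0 0 0"

```text
time_s: 10.2
eef_pos: [0.5892, -0.0166, 0.0251]
ee_rot: [3.142, -0.0, 0.812]
contact_force: [0.0, -0.3, 0.4]
gripper_width: -0.0001
gripper_force: 0.0
```

Run:
```python
from h import *
report([.56,-.115,-.6],'6')
```

```text
t 10.3 tcp [ 0.5885 -0.0165  0.025 ] yaw 0.813
blank world [ 0.5612 -0.1119 -0.6267] iou-err 0.11 | rack [-0.0841 -0.0752 -0.5693]
blank world [ 0.558  -0.1127 -0.6303] iou-err 0.088 | rack [-0.0873 -0.0762 -0.5729]
blank world [ 0.5629 -0.1116 -0.636 ] iou-err 0.122 | rack [-0.0825 -0.0749 -0.5786]
```

Call:
step_arm --pt "0 -0.5 0 0 0 -1 0" --pt "0 -0.5 -0.5 0 0 -0.25 0" --pt "0 0 -1 0 0 0 0" --pt "0 0 -1 0 0 0 0" --pt "-0.5 0 -1 0 0 0 0" --pt "-0.99 0.3 0 0 0 0 0" --pt "-0.99 0.3 0 0 0 0 0" --pt "-0.99 0.3 0 0 0 0 0" --pt "-0.99 0.3 0 0 0 0 0" --pt "-0.99 0.3 0 0 0 0 0"

```text
time_s: 11.3
eef_pos: [0.5332, -0.1098, 0.0961]
ee_rot: [3.141, -0.0, 0.942]
contact_force: [-0.0, -0.5, -0.7]
gripper_width: -0.0001
gripper_force: 0.0
```

Call:
step_arm --pt "-0.99 0.3 0 0 0 0 0" --pt "-0.99 0.3 0 0 0 0 0" --pt "-0.99 0.3 0 0 0 0 0" --pt "-0.99 0.28 0 0 0 0 0" --pt "-0.99 0 0 0 0 0 0" --pt "-0.99 0 0 0 0 0 0" --pt "-0.99 0 0 0 0 0 0" --pt "0 0 0 0 0 0 0"

```text
time_s: 12.1
eef_pos: [0.4702, -0.2363, 0.096]
ee_rot: [3.141, 0.0, 0.94]
contact_force: [0.4, 0.1, 0.1]
gripper_width: 0.0001
gripper_force: 0.0
```

Call:
step_arm --pt "0 0 0.89 0 0 0 0" --pt "0 0 0.89 0 0 0 0" --pt "0 0 0.89 0 0 0 0" --pt "0 0 0.89 0 0 0 0" --pt "0.4 0 0 0 0 0 0" --pt "0.4 0 0 0 0 0 0" --pt "0.4 0 0 0 0 0 0" --pt "0.4 0 0 0 0 0 0" --pt "0.4 0 0 0 0 0 0" --pt "0.4 0 0 0 0 0 0"

```text
time_s: 13.1
eef_pos: [0.5004, -0.1961, 0.0244]
ee_rot: [3.141, 0.0, 0.942]
contact_force: [-1.2, -1.6, 1.3]
gripper_width: 0.0002
gripper_force: 1.0
```

Run:
```python
from h import *
report([.575,-.093,-.627],'7')
```

```text
Traceback (most recent call last):
  File "h.py", line 54, in report
    out,m=fit2(ims,p0); s=observe(); print('t',round(s['time_s'],2),'tcp',np.round(s['eef_pos'],4),'yaw',round(s['ee_rot'][2],3))
          ~~~~^^^^^^^^
  File "h.py", line 48, in fit2
    k=min((i for i in range(1,n) if st[i,4]>200),key=lambda i:np.hypot(*(ce[i]-ctr))); masks[c]=(l==k).astype(float)
ValueError: min() iterable argument is empty
```

Run:
```python
from h import *
ims=[]
for c,(x,y) in dict(scene=(200,150),side=(220,130)).items():
    im=cv2.imread(f'pics/{c}7.png'); ims.append(cv2.resize(im[y:y+220,x:x+270],None,fx=1.48,fy=1.48))
cv2.imwrite('pics/a7.png',np.hstack(ims))
```

```text
(no output)
```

View pics/a7.png

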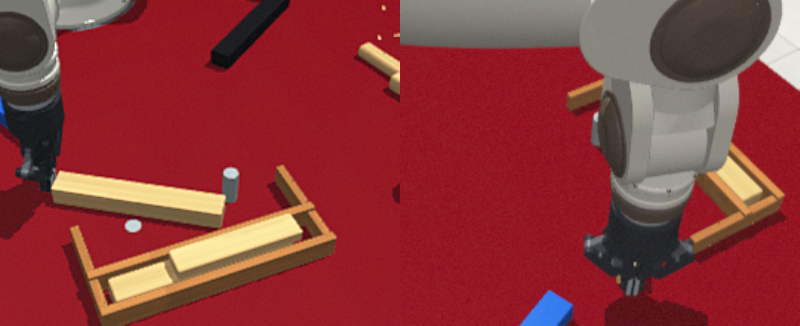

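The side view is blocked by the arm. The scene view shows the blank's leading end just past the post at crop (225,200), and the blue bar is clear. I'll use the scene camera only for now.

```bash
sed -i "s/^        k=min((i for/        if not any(st[1:,4]>200): continue\n        k=min((i for/" h.py; sed -i "s/\[masks\]+\[{c:masks\[c\]} for c in masks\]/[{c:masks[c]} for c in masks]/" h.py
python3 - <<'E'
from h import *
ims={'scene':cv2.imread('pics/scene7.png')[:,:,::-1].copy()}
o,_=fit2(ims,[.575,-.093,-.627]); p=o[0][0]; d=p[:2]-R[:2];c,s=np.cos(R[2]),np.sin(R[2])
print(p,o[0][1],c*d[0]+s*d[1],-s*d[0]+c*d[1],p[2]-R[2])
E
```

```text
[ 0.5760402  -0.0895201  -0.62758233] 0.07597464342313787 -0.07058971247920776 -0.05205545674777944 -0.5701823252103632
```

Call:
step_arm --pt "0.4 0 0 0 0 0 0" --pt "0.4 0 0 0 0 0 0" --pt "0.4 0 0 0 0 0 0" --pt "0.4 0 0 0 0 0 0" --pt "0.4 0 0 0 0 0 0" --pt "0.4 0 0 0 0 0 0" --pt "0.2 0 0 0 0 0 0"

```text
time_s: 13.9
eef_pos: [0.5308, -0.1539, 0.0239]
ee_rot: [-3.142, 0.0, 0.942]
contact_force: [-1.6, -2.2, 1.4]
gripper_width: -0.0
gripper_force: 1.3
```

Run:
```python
from h import *
report([.603,-.05,-.627],'8')
```

```text
t 14.0 tcp [ 0.5307 -0.1539  0.0238] yaw 0.942
blank world [ 0.6076 -0.0458 -0.639 ] iou-err 0.423 | rack [-0.0416 -0.0065 -0.5816]
```

Call:
step_arm --pt "0.25 0 0 0 0 -0.12 0" --pt "0.25 0 0 0 0 -0.12 0" --pt "0.25 0 0 0 0 -0.12 0" --pt "0.2 0 0 0 0 -0.1 0"

```text
time_s: 14.4
eef_pos: [0.5414, -0.1386, 0.0238]
ee_rot: [-3.141, -0.0, 0.991]
contact_force: [-0.4, -0.6, 0.5]
gripper_width: -0.0004
gripper_force: 0.5
```

Run:
```python
from h import *
report([.613,-.033,-.6],'9')
im=cv2.imread('pics/scene9.png'); cv2.imwrite('pics/a9.png',cv2.resize(im[210:390,220:450],None,fx=3,fy=3,interpolation=cv2.INTER_CUBIC))
```

```text
t 14.5 tcp [ 0.5416 -0.1384  0.0238] yaw 0.991
blank world [ 0.614  -0.0263 -0.5894] iou-err 0.459 | rack [-0.0363  0.0132 -0.532 ]
```

View pics/a9.png

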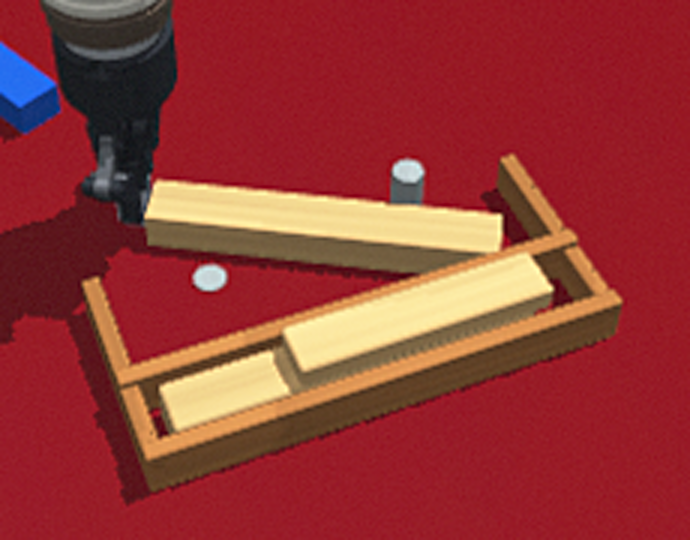

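Call:
step_arm --pt "-0.4 0 0 0 0 0 0" --pt "-0.45 0 0 0 0 0 0" --pt "-0.4 0 0 0 0 0 0" --pt "0 -0.88 0 0 0 0 0" --pt "0 -0.88 0 0 0 0 0" --pt "0 -0.88 0 0 0 0 0" --pt "0.8 0 0 0 0 0 0" --pt "0.8 0 0 0 0 0 0" --pt "0.8 0 0 0 0 0 0" --pt "0.7 0 0 0 0 0 0"

```text
time_s: 15.5
eef_pos: [0.5183, -0.0782, 0.0239]
ee_rot: [3.141, -0.0, 0.99]
contact_force: [-0.0, 0.4, 0.2]
gripper_width: -0.0
gripper_force: 0.0
```

```bash
cat >> h.py <<'E'
def report1(p0,tag):
    # masks: pale wood, outside of the fixed stock (pixels pale in picture 0 in the rear bay)
    ims={c:read_camera(c) for c in('scene','side')}; Ms={c:camera_model(c) for c in ims}; mk={}
    s=observe(); print('t',round(s['time_s'],2),'tcp',np.round(s['eef_pos'],4),'yaw',round(s['ee_rot'][2],3))
    for c,im in ims.items():
        cv2.imwrite(f'pics/{c}{tag}.png',im[:,:,::-1])
        h=cv2.cvtColor(im,cv2.COLOR_RGB2HSV); w=(wood(im)&(h[...,1]<165)).astype(float)
        rb=np.array([rack2w(R,(x/1e3,y/1e3,z/1e3)) for x in(43,110) for y in(-160,160) for z in(35,50)])
        ig=np.zeros((480,640),np.uint8); cv2.fillConvexPoly(ig,cv2.convexHull(np.round(proj(c,rb,Ms[c])).astype(np.int32)),1)
        win=np.zeros((480,640),np.uint8); cv2.fillConvexPoly(win,cv2.convexHull(np.round(proj(c,box(p0,.30,.10,.03),Ms[c])).astype(np.int32)),1)
        mk[c]=(w*win*(1-ig),1-ig)
    for cs in [['scene'],['side']]:
        def cost(p):
            t=0
            for c in cs:
                m,v=mk[c]; r=np.zeros((480,640),np.uint8)
                cv2.fillConvexPoly(r,cv2.convexHull(np.round(proj(c,box(p),Ms[c])*16).astype(np.int32)),255,cv2.LINE_AA,4)
                r=r/255.*v; t+=1-np.minimum(r,m).sum()/np.maximum(r,m).sum()
            return t
        S=np.array([[0,0,0],[.01,0,0],[0,.01,0],[0,0,.08]])
        o=minimize(cost,p0,method='Nelder-Mead',options=dict(initial_simplex=np.array(p0)+S,maxiter=150)); p=o.x
        c,sn=np.cos(R[2]),np.sin(R[2]); d=p[:2]-R[:2]
        print(cs,'world',p.round(4),'err',round(o.fun,3),'| rack',np.round([c*d[0]+sn*d[1],-sn*d[0]+c*d[1],p[2]-R[2]],4),'area',mk[cs[0]][0].sum())
E
python3 - <<'E'
from h import *
report1([.6134,-.029,-.58],'10')
E
```

```text
t 15.6 tcp [ 0.5185 -0.0777  0.0237] yaw 0.992
['scene'] world [ 0.6123 -0.0264 -0.5839] err 0.127 | rack [-0.038   0.013  -0.5265] area 2666.0
['side'] world [ 0.6297 -0.0398 -0.7639] err 0.479 | rack [-1.980e-02  6.000e-04 -7.065e-01] area 1056.0
```

Call:
step_arm --pt "0.22 0.33 0 0 0 0 0" --pt "0.22 0.33 0 0 0 0 0" --pt "0.22 0.33 0 0 0 -0.3 0" --pt "0.21 0.34 0 0 0 -0.4 0" --pt "0.19 0.35 0 0 0 -0.4 0" --pt "0.17 0.36 0 0 0 -0.4 0" --pt "0.16 0.37 0 0 0 -0.4 0"

```text
time_s: 16.3
eef_pos: [0.5738, -0.0797, 0.0237]
ee_rot: [-3.141, 0.0, 1.192]
contact_force: [-0.2, -0.7, 0.1]
gripper_width: 0.0001
gripper_force: 0.3
```

Run:
```python
from h import *
report1([.625,-.026,-.45],'11')
```

```text
t 16.4 tcp [ 0.5742 -0.0796  0.0237] yaw 1.19
['scene'] world [ 0.6293 -0.0274 -0.421 ] err 0.139 | rack [-0.0209  0.013  -0.3636] area 2721.0
['side'] world [ 0.6302 -0.0259 -0.3662] err 0.69 | rack [-0.0202  0.0146 -0.3088] area 1006.0
```

Call:
step_arm --pt "0.15 0.37 0 0 0 -0.4 0" --pt "0.13 0.38 0 0 0 -0.4 0" --pt "0.12 0.38 0 0 0 -0.4 0" --pt "0.1 0.39 0 0 0 -0.4 0" --pt "0.08 0.3 0 0 0 -0.4 0"

```text
time_s: 16.9
eef_pos: [0.6116, -0.0793, 0.0237]
ee_rot: [-3.141, 0.0, 1.399]
contact_force: [-0.9, -0.7, 0.4]
gripper_width: 0.0004
gripper_force: 0.4
```

Run:
```python
from h import *
report1([.65,-.03,-.2],'12')
```

```text
t 17.0 tcp [ 0.6118 -0.0792  0.0237] yaw 1.398
['scene'] world [ 0.6551 -0.0234 -0.1836] err 0.109 | rack [ 0.0046  0.0185 -0.1262] area 2302.0
['side'] world [ 0.6588 -0.0205 -0.1862] err 0.603 | rack [ 0.0081  0.0216 -0.1288] area 2099.0
```

Call:
step_arm --pt "-0.05 0.35 0 0 0 -0.5 0" --pt "-0.07 0.35 0 0 0 -0.6 0" --pt "-0.05 0.3 0 0 0 0 0" --pt "0 0.1 0 0 0 0 0" --pt "0 0 0 0 0 0 0"

```text
time_s: 17.5
eef_pos: [0.6329, -0.0849, 0.0238]
ee_rot: [-3.141, -0.0, 1.511]
contact_force: [-0.1, -0.4, 0.4]
gripper_width: 0.0
gripper_force: 0.0
```

Run:
```python
from h import *
report1([.667,-.025,-.06],'13')
```

```text
t 17.6 tcp [ 0.6327 -0.0848  0.0239] yaw 1.512
['scene'] world [ 0.6681 -0.0222 -0.0415] err 0.147 | rack [0.0174 0.0205 0.0159] area 1648.0
['side'] world [ 0.6732 -0.0241 -0.0286] err 0.477 | rack [0.0226 0.0189 0.0288] area 2304.0
```

Call:
step_arm --pt "0 0.1 0 0 0 0 0" --pt "0 0.1 0 0 0 0 0" --pt "0 0 0 0 0 0 0"

```text
time_s: 17.9
eef_pos: [0.6352, -0.0848, 0.0239]
ee_rot: [-3.138, -0.0, 1.513]
contact_force: [-10.6, 1.5, 6.7]
gripper_width: -0.0001
gripper_force: 5.4
```

Call:
step_arm --pt "0 -0.4 0 0 0 0 0" --pt "0 -0.4 0 0 0 0 0" --pt "0.98 0 0 0 0 0 0" --pt "0.98 0 0 0 0 0 0" --pt "0.98 0 0 0 0 0 0" --pt "0.98 0 0 0 0 0 0" --pt "0 0.35 0 0 0 0 0" --pt "0 0.35 0 0 0 0 0" --pt "0 0.1 0 0 0 0 0" --pt "0 0 0 0 0 0 0"

```text
time_s: 18.9
eef_pos: [0.6393, -0.0067, 0.0239]
ee_rot: [-3.136, -0.002, 1.513]
contact_force: [-15.2, 6.6, 9.2]
gripper_width: -0.0001
gripper_force: 7.8
```

Call:
step_arm --pt "0 -0.2 0 0 0 0 0" --pt "0 -0.5 0 0 0 0 0" --pt "0 0 -1 0 0 0 0" --pt "0 0 -1 0 0 0 0" --pt "0 0 -1 0 0 0 0" --pt "0 0 -1 0 0 0 0" --pt "0 -1 -1 0 0 0 0" --pt "0 -1 -1 0 0 0 0" --pt "0 -1 -1 0 0 0 0" --pt "0 -1 0 0 0 0 0"

```text
time_s: 19.9
eef_pos: [0.5476, -0.0021, 0.1668]
ee_rot: [3.137, 0.0, 1.513]
contact_force: [0.2, 0.5, 0.5]
gripper_width: -0.0001
gripper_force: 0.0
```

Call:
step_arm --pt "0 -1 0 0 0 0 0" --pt "0 -1 0 0 0 0 0" --pt "0 -1 0 0 0 0 0" --pt "0 -1 0 0 0 0 0" --pt "0 -1 0 0 0 0 0" --pt "0 -1 0 0 0 0 0" --pt "0 0 0 0 0 0 0"

```text
time_s: 20.6
eef_pos: [0.4261, 0.005, 0.1642]
ee_rot: [3.141, 0.0, 1.513]
contact_force: [-0.0, 1.0, 0.4]
gripper_width: -0.0005
gripper_force: 0.0
```

Run:
```python
from h import *
report1([.670,-.023,-.057],'14')
ims=[]
for c,(x,y) in dict(scene=(230,210),side=(310,140)).items():
    im=cv2.imread(f'pics/{c}14.png'); ims.append(cv2.resize(im[y:y+180,x:x+200],None,fx=2,fy=2,interpolation=cv2.INTER_CUBIC))
cv2.imwrite('pics/a14.png',np.hstack(ims)); print(observe()['contact_force'])
```

```text
t 20.7 tcp [0.4278 0.0051 0.1641] yaw 1.513
['scene'] world [ 0.6703 -0.0225 -0.0474] err 0.156 | rack [0.0197 0.0202 0.01  ] area 1533.0
['side'] world [ 0.6758 -0.0237 -0.0464] err 0.202 | rack [0.0252 0.0193 0.011 ] area 3049.0
[ 0.40150769  0.80397933 -0.07985412]
```

View pics/a14.png

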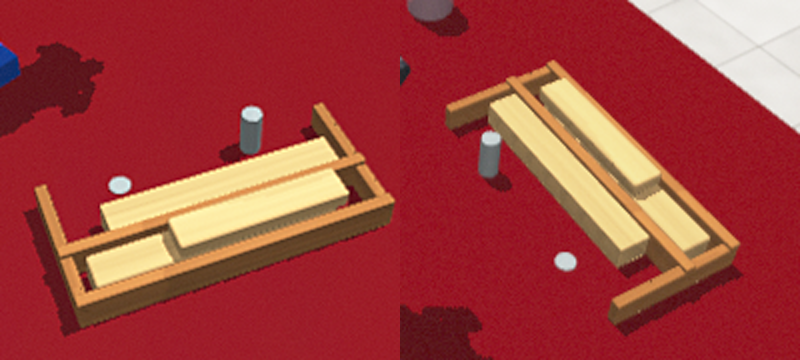

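Run:
```python
from h import *
im=cv2.imread('pics/side14.png')[170:290,345:475]; im=cv2.resize(im,None,fx=6,fy=5,interpolation=cv2.INTER_CUBIC)
cv2.imwrite('pics/b14.png',im)
```

```text
(no output)
```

View pics/b14.png

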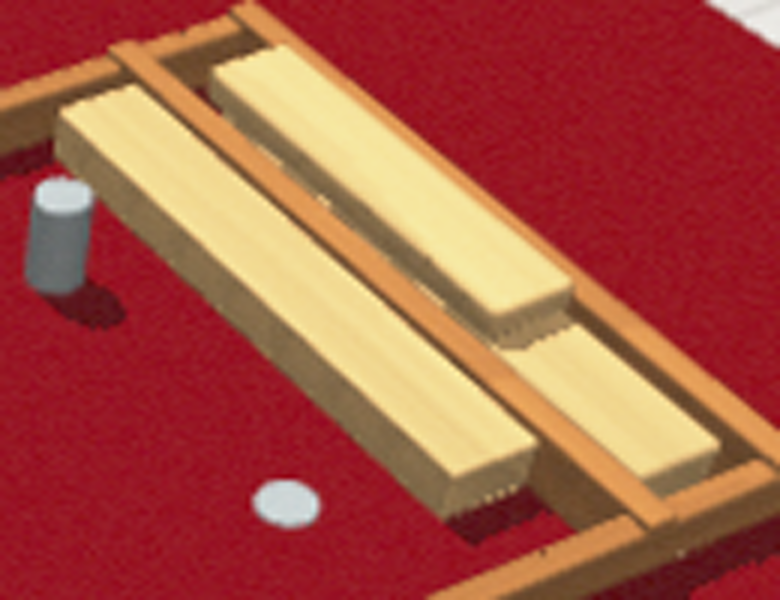

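The close view shows the blank lying parallel and flush along the back board, inside both end walls and behind the post. Nothing else has moved and the arm is clear, so I'm handing it in.

```bash
python3 -c "
from rig import *
print(finish_job())"
```

```text
the job is handed in; nothing more can be done
None
```

The blank lies fully home, flat along the back board behind the post; it was only pushed with the closed fingertips, nothing else was moved, the arm is clear, and the job was handed in at about 21 s.

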